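Rack the open ink bottle and snap its cap on

ROBOT

A 6-joint arm with a two-finger parallel gripper is mounted at the origin on the work surface. World frame = base frame: x ahead of the robot, y to its left, z up, the work surface at z = 0. Lengths are in m, angles in rad, forces in N, time in s.
With the tool pointing down it reaches from about 0.35 to 0.775 m from the base axis. Payload 7.3 kg.
Tool frame: the origin (TCP) lies at the centre of the arm's flange, where the gripper is bolted on; the fingertips stand 178 mm ahead of it and the grasp point (between the pads) lies 159 mm ahead of it (tip_extent is the distance from the TCP to the fingertips, in m); z points along the fingers, y is the line along which they close (so a half turn about z gives the same grasp; the last joint's range is limited). The gripper opens to 92 mm and grips with 3 to 60 N. Pads are 19 mm wide; open, the fingers measure 130 mm over their backs; the gripper's body (75 mm by 190 mm) begins 47 mm behind the grasp point.
Start: joints at [0.981, 0.342, 1.524, -0, 1.275, -0.146], TCP at [0.225, 0.474, 0.405] pointing down, gripper open.
Joint ranges: [-2.53, 2.53], [-0.77, 2.02], [0.04, 2.7], [-1, 4.14], [0.28, 2.66], [-3.11, 3.11]. Speed limits (rad/s): [2.57, 2.57, 3.14, 3.14, 3.14, 3.14].

INTERFACE

Orientations are given as [roll, pitch, yaw] about the fixed x, y, z axes, in that order (R = Rz(yaw) Ry(pitch) Rx(roll)).
In Python, from cell import * gives the robot as it stands.
- The arm moves only by the tool arm_command, never from a script. Its arguments are lists of equal length, an entry for each row: "xyz": the shift along the world's x, y, z in mm, a list of three; "spin": the turn about the world's z in degrees. In form: {"xyz": [[tx, ty, tz], ...], "spin": [spin, ...]}. A call has 1 to 20 rows; each row shifts and turns the commanded pose from where the row before left it; what a row does not reach is not made up. A row lasts 1/10 s, in which the tool goes at most 50 mm and 8.59 degrees, less where a joint would pass 70% of its speed; a pose out of reach is approached as far as the arm can. A call with a gripper value outside its range is refused whole. "jaw" is the opening, from -1 (shut) to 1 (fully open), set as the call begins (left out, the last holds). The fingers move at their own pace and stop on an object; "squeeze" is the grip in N (left out, the last holds). Time passes only in rows, so rows that do not move let the fingers close. It gives the time, the measured TCP pose, the force, the opening and the grip force at its end, in the units of the state.
- observe(): the state, without advancing time (a new reading comes with each control period).
- read_camera(name): name is "side" or "top"; returns a dict with "img" (400x640x3 uint8, red, green, blue), "depth" (400x640 float32, m along the optical axis (not along the pixel's ray), 0 where there is no reading), "fx", "fy", "cx", "cy" (pixels), "world_from_camera" (4x4, takes a point from camera to world coordinates). Camera axes: x right, y up, looking along -z (the intrinsics and any distortion apply to the point x, -y, -z); pixel columns grow to the right and rows downward; lengths in m; the calibration is good to about 2 mm. A picture is of the moment at which its call begins.
- hand_in(): hands the job in; it is judged then, once.
The state is a dict: "time": time; "qpos": joint angles; "qvel": joint speeds; "joint_efforts": joint torques, N m; "tool_pos": TCP position; "tool_rot": TCP orientation; "contact_force": force on the tool from outside, world axes, zero at the start; "torque": the same for the moment, N m; "opening": finger opening in m; "grip_force": force on a finger pad.
Only numpy, scipy, OpenCV 4.12 (cv2) and the standard library are available. Lean on these libraries where they do the work, as an engineer would, in place of code of your own. Each camera call takes 0.05 s, during which the arm holds its last target. There are 200 camera calls.

TASK

Stand the open ink bottle in the empty cup of the rack, so that the row is full again; keep the bottle upright all the way and let go of it there. Then put the loose snap cap on it where it stands and press down until it clicks over the bead and is fully home on the shoulder, and keep pressing: finish while still pushing down firmly on the closed cap. Leave the other bottles and the squeegee where they are.

Things in the scene. Friction and masses are not known exactly. Their poses are not given: they have to be found in the camera images.
- bottle: Open ink bottle, white plastic with paper label, loose, stands upright on the table at the start; 0.10 to 0.21 kg. Origin: centre of its underside, z up along its axis. Round body 58 mm across up to 54 mm high, then a shoulder narrowing to a flat land 48 mm across at 70 mm, out of which the closed neck rises to 93 mm.
- shoulder (a point): On the bottle: centre of the flat land, 70 mm above the bottle's origin; z along the bottle's axis. Above it: neck 26 mm across for 10 mm, then a bead 32 mm across and 2 mm thick, then a taper from 32 to 25 mm across over 5 mm, then a small spout. The cap's rim lands here.
- cap: Loose snap cap, ribbed grey plastic, round, 47 mm across and 30 mm high, 24 g, open side down on the table. Origin: centre of its open lower rim, z up along its axis; any turn about it. Its inside, 40 mm across, takes the neck. Fully home, its origin lies at shoulder.
- cap_top (a point): Centre of the cap's flat top, 30 mm above its rim. Pushed down over the neck, the cap's four sprung tongues (inside) meet the taper with the rim 8 to 9 mm above the shoulder; the push rises to some 8 to 15 N, drops suddenly to nearly nothing as they snap past the bead with a few mm to go, then rises steeply as the rim lands on the shoulder.
- cup_empty: The one empty cup of the rack, black plastic, fixed; any of the four places in the row. Origin: centre of its underside; its floor (where the bottle stands) is 4 mm above the origin, its rim 18 mm above; 62 mm across inside, 70 mm outside. Its x axis points across the row, its y axis along the row.
- rack: Low plywood rack, fixed, 92 mm across (its x), 352 mm along the row (its y), board top 30 mm above the table, end cheeks 55 mm high. Origin: centre of its underside. Its four cups stand in a row along y, 78 mm apart, at y = -117, -39, 39 and 117 mm.
- full_a: Bystander: one of three closed ink bottles standing in the other cups, same body, with its cap on (100 mm high in all). Origin: centre of its underside.
- full_b: Bystander: closed ink bottle, as full_a.
- full_c: Bystander: closed ink bottle, as full_a.
- squeegee: Bystander: wooden hand squeegee lying flat on the table to the right of the work (-y side), its length roughly along world x, 190 mm long (its y), about 115 mm across, 26 mm high. Origin: its underside near the middle.
There are look-alikes about, which are no part of the job. Leave any pink or red look-alike of the bottle alone.

How it is judged:
By the outcome, as a careful person would: the job done as asked, in the order asked, and still so for the second after the job is handed in, while the arm keeps its last pose, push and grip.
It also fails if it takes over 58 s, if anything falls off the work surface, if the arm or the gripper's body presses on something with over 40 N, if the wrist force passes 120 N, or if a joint passes its speed limit or range.

## Working session

There is one attempt and no reset: what is moved stays moved. The work goes in short steps, Python scripts to look and compute and a tool call to move; the robot and the scene stay as the last step left them, time stands still between calls to the robot, and variables do not carry over. Pictures are saved under pics/ and viewed, at most 10 in all, crops included, and the job is handed in when it is done.

Besides the shell and the picture viewer there is one more tool, called after "Emit:" as a command line: name --pt "numbers of a row" for each row, then --argument value for the rest. arm_command: Moves the arm, as the interface text tells. Its arguments: {"type":"object","properties":{"xyz":{"type":"array","items":{"type":"array","items":{"type":"number"}}},"spin":{"type":"array","items":{"type":"number"}},"jaw":{"type":"number"},"squeeze":{"type":"number"}},"required":["xyz","spin"]}

```bash
mkdir -p pics; cat > h.py <<'E'
from cell import *
import numpy as np, cv2
def grab(n):
    c=read_camera(n); return c
def cloud(c):
    d=c["depth"]; v,u=np.mgrid[0:d.shape[0],0:d.shape[1]]
    P=np.stack([(u-c["cx"])/c["fx"]*d,-(v-c["cy"])/c["fy"]*d,-d],-1)
    M=np.array(c["world_from_camera"]); return P@M[:3,:3].T+M[:3,3]
E
python3 - <<'E'
from h import *
print({k:np.round(v,3) if not isinstance(v,str) else v for k,v in observe().items()})
for n in("top","side"):
    c=grab(n); np.savez(n,**c); cv2.imwrite(f"pics/{n}0.png",c["img"][...,::-1]); print(n,c["fx"],c["cx"],c["cy"],[k for k in c],np.round(c["world_from_camera"],3))
E
```

```text
{'time': np.float64(0.0), 'qpos': array([ 0.981,  0.343,  1.525,  0.   ,  1.275, -0.146]), 'qvel': array([-0.001,  0.001, -0.   , -0.001, -0.001,  0.001]), 'joint_efforts': array([ -0.   , -43.126, -24.421,   0.072,   0.056,  -0.   ]), 'tool_pos': array([0.225, 0.474, 0.404]), 'tool_rot': array([-3.14 , -0.   ,  2.698]), 'contact_force': array([-0.135,  0.468,  0.074]), 'torque': array([0.021, 0.02 , 0.006]), 'grip_force': np.float64(0.0), 'opening': np.float64(0.092)}
top 516.687968636094 322.02602593221974 197.5955465482432 ['img', 'depth', 'fx', 'fy', 'cx', 'cy', 'world_from_camera'] [[ 0.017  0.994 -0.111  0.353]
 [-1.     0.015 -0.022 -0.101]
 [-0.02   0.111  0.994  1.198]
 [ 0.     0.     0.     1.   ]]
side 430.70912241247464 324.301503207403 200.8501102895917 ['img', 'depth', 'fx', 'fy', 'cx', 'cy', 'world_from_camera'] [[ 0.987  0.092 -0.134  0.364]
 [-0.162  0.657 -0.736 -0.797]
 [ 0.02   0.748  0.663  0.74 ]
 [ 0.     0.     0.     1.   ]]
```

View pics/top0.png

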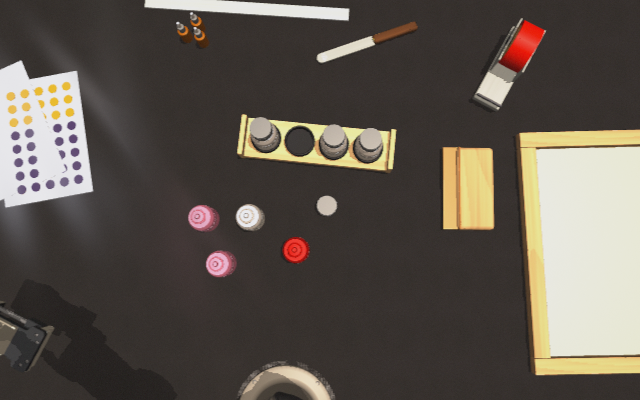

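View pics/side0.png

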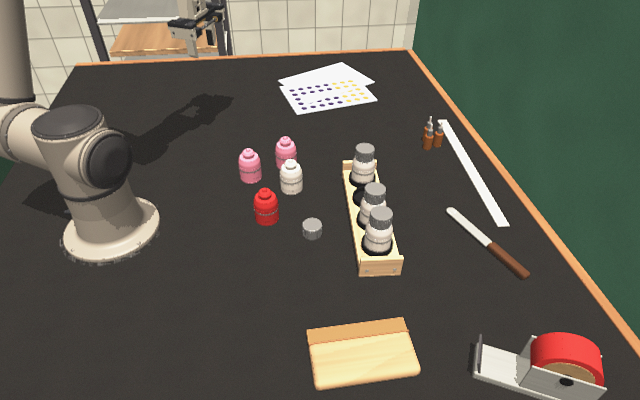

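The top view shows the open white bottle at (250,217), the loose cap at (327,206) and the empty cup at (300,141), second from the left. The pink and red look-alikes surround the bottle. The side view shows the bottle at (291,177), the cap at (312,229) and the cup near (363,195).

```bash
cat > m.py <<'E'
from h import *
import sys
def circ(x,y):
    A=np.c_[2*x,2*y,np.ones_like(x)]; s=np.linalg.lstsq(A,x*x+y*y,rcond=None)[0]
    return np.round([s[0],s[1],np.sqrt(s[2]+s[0]**2+s[1]**2)],4)
def ray(c,u,v,z):
    M=np.array(c["world_from_camera"]); d=M[:3,:3]@np.array([(u-c["cx"])/c["fx"],-(v-c["cy"])/c["fy"],-1]); o=M[:3,3]
    return o+d*(z-o[2])/d[2]
E
python3 - <<'E'
from m import *
C={n:dict(np.load(n+".npz")) for n in("top","side")}
P={n:cloud(C[n]) for n in C}
seed={"bottle":(250,217),"cap":(327,206),"pinkA":(203,217),"pinkB":(220,263),"red":(295,250),"f1":(264,132),"f2":(333,142),"f3":(370,146)}
for k,(u,v) in seed.items():
    p0=P["top"][v,u]
    for n in P:
        X=P[n].reshape(-1,3); m=(np.hypot(X[:,0]-p0[0],X[:,1]-p0[1])<.045)&(X[:,2]>.008)&(X[:,2]<.16)
        Y=X[m]; zt=np.percentile(Y[:,2],99)
        T=Y[Y[:,2]>zt-.004]
        print(k,n,len(Y),"zmax",round(zt,4),"topmean",np.round(T.mean(0),4),"bbox",np.round(np.r_[Y.min(0)[:2],Y.max(0)[:2]],3))
# two-view triangulation of cap top centroid & bottle body: mask blobs
for n,(u,v) in (("top",(327,206)),("side",(312,224))):
    print(n,[np.round(ray(C[n],u,v,z),4) for z in(.03,)])
# empty cup
u,v=300,141; print("cup",np.round(P["top"][v,u],4))
X=P["top"].reshape(-1,3); p0=P["top"][v,u]
d=np.hypot(X[:,0]-p0[0],X[:,1]-p0[1])
for a in range(0,60,4):
    m=(d>=a/1000)&(d<(a+4)/1000); print(a,m.sum(),np.round(np.percentile(X[m,2],[5,50,95]),4))
# squeegee & rack
m=(abs(X[:,2]-.03)<.004)&(X[:,0]>.40)&(X[:,0]<.6)&(X[:,1]>-.25)&(X[:,1]<.1)
r=cv2.minAreaRect((X[m,:2]*1000).astype(np.float32)); print("rack30",r)
m=(X[:,2]>.048)&(X[:,2]<.06)&(X[:,0]>.38)&(X[:,0]<.6)&(X[:,1]>-.3)&(X[:,1]<.12)
print("cheeks",cv2.minAreaRect((X[m,:2]*1000).astype(np.float32)))
for n in C:
  c=C[n]["img"][:, :, ::-1]; 
t=C["top"]["img"][95:290,170:410,::-1]; s=C["side"]["img"][120:290,220:420,::-1]
cv2.imwrite("pics/z1.png",np.hstack([cv2.resize(t,(480,390),interpolation=2),cv2.resize(s,(318,390))]) if 0 else cv2.resize(t,(720,585),interpolation=2))
E
```

```text
bottle top 605 zmax 0.0931 topmean [0.4356 0.0859 0.0912] bbox [0.407 0.057 0.464 0.114]
bottle side 651 zmax 0.0921 topmean [0.4354 0.0844 0.0904] bbox [0.406 0.056 0.464 0.106]
cap top 343 zmax 0.0348 topmean [ 0.4656 -0.087   0.0323] bbox [ 0.443 -0.115  0.489 -0.054]
cap side 354 zmax 0.0339 topmean [ 0.4655 -0.0875  0.0317] bbox [ 0.442 -0.111  0.489 -0.063]
pinkA top 645 zmax 0.0923 topmean [0.4327 0.1918 0.0905] bbox [0.403 0.162 0.46  0.217]
pinkA side 470 zmax 0.0933 topmean [0.4309 0.1908 0.0915] bbox [0.402 0.16  0.46  0.212]
pinkB top 632 zmax 0.0943 topmean [0.3304 0.1487 0.093 ] bbox [0.303 0.119 0.359 0.176]
pinkB side 619 zmax 0.0919 topmean [0.3302 0.1474 0.0899] bbox [0.301 0.118 0.359 0.164]
red top 562 zmax 0.0941 topmean [ 0.3644 -0.0206  0.0924] bbox [ 0.337 -0.049  0.392  0.008]
red side 752 zmax 0.093 topmean [ 0.3632 -0.0219  0.0915] bbox [ 0.334 -0.051  0.393 -0.002]
f1 top 1327 zmax 0.1376 topmean [0.6184 0.0553 0.1353] bbox [0.57  0.002 0.651 0.091]
f1 side 1087 zmax 0.1371 topmean [0.6171 0.0541 0.1355] bbox [0.57  0.004 0.654 0.086]
f2 top 1272 zmax 0.13
[... 426 characters left out ...]
03  ])]
cup [ 0.6115 -0.023   0.0395]
0 9 [0.0301 0.0338 0.0392]
4 29 [0.0297 0.0333 0.037 ]
8 46 [0.0298 0.0336 0.0376]
12 65 [0.0299 0.0337 0.0372]
16 80 [0.0301 0.0337 0.0373]
20 108 [0.03   0.0337 0.0374]
24 121 [0.0306 0.0338 0.0369]
28 145 [0.0308 0.0375 0.0509]
32 194 [0.028  0.0448 0.0502]
36 129 [0.0268 0.0298 0.0345]
40 188 [0.0262 0.03   0.0336]
44 245 [0.0003 0.0303 0.0481]
48 248 [-0.0009  0.0303  0.0917]
52 251 [-0.0015  0.031   0.1162]
56 284 [-0.0028  0.0308  0.134 ]
rack30 ((515.404052734375, -69.78256225585938), (192.81954956054688, 327.44696044921875), 4.427047252655029)
cheeks ((490.00018310546875, -59.80210876464844), (352.5556640625, 219.02415466308594), 89.93115234375)
```

View pics/z1.png

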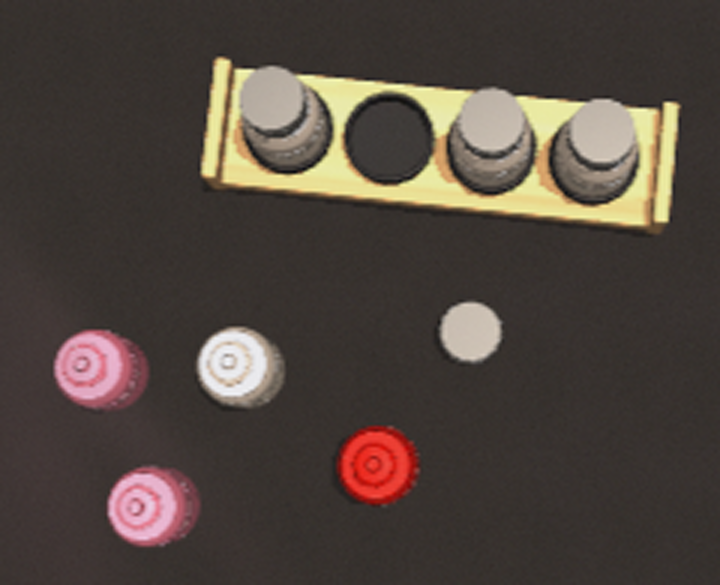

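The close-up confirms the layout and heights: bottle top 93 mm, cap top 32 mm, cup floor 34 mm. The row runs at yaw of about -5°. I'll fit the cup rim from the saved data while the arm moves above the bottle, with its closing line across the row.

Emit:
arm_command --pt "21 -39 0" --pt "21 -39 0" --pt "21 -39 0" --pt "21 -39 0" --pt "21 -39 0" --pt "21 -39 0" --pt "21 -39 0" --pt "21 -39 0" --pt "21 -39 0" --pt "21 -38 0" --pt "0 0 0" --pt "0 0 0" --pt "0 0 0" --spin '[-7, -7, -7, -7, -7, -7, -7, -7, -7, -6.6, 0, 0, 0]' --jaw 1

```text
time: 1.4
tool_pos: [0.4349, 0.0858, 0.4045]
tool_rot: [-3.141, -0.0, 1.485]
contact_force: [-0.2, -0.1, -0.5]
opening: 0.0917
grip_force: 0.0
```

```bash
python3 - <<'E'
from m import *
for n in("top","side"):
    X=cloud(dict(np.load(n+".npz"))).reshape(-1,3)
    d=np.hypot(X[:,0]-.611,X[:,1]+.023)
    Y=X[(d<.042)&(X[:,2]>.0445)&(X[:,2]<.055)]; print(n,len(Y),circ(Y[:,0],Y[:,1]),Y[:,2].mean())
    F=X[(d<.028)&(abs(X[:,2]-.034)<.006)]; print("floor",len(F),np.median(F[:,2]),F.mean(0))
o=observe(); print(o["time"],np.round(o["tool_pos"],4),np.round(o["tool_rot"],4),o["contact_force"],o["qpos"])
E
```

```text
top 152 [ 0.6115 -0.023   0.0327] 0.04815334792165809
floor 446 0.03380043964758117 [ 0.6112969  -0.02305214  0.03372196]
side 59 [ 0.6099 -0.0221  0.0323] 0.04844246554626278
floor 47 0.03606332123074607 [ 0.59688737 -0.01092861  0.03586259]
1.4 [0.4349 0.0858 0.4045] [-3.1407e+00 -2.0000e-04  1.4845e+00] [-0.20963355 -0.14136462 -0.50157115] [2.14637123e-02 1.92444881e-01 1.73225173e+00 3.65211846e-04
 1.21775657e+00 1.07632602e-01]
```

Emit:
arm_command --pt "0.5 0 -40" --pt "0 0 -40" --pt "0 0 -35" --pt "0 0 -30" --pt "0 0 -25" --pt "0 0 -15" --pt "0 0 -10" --pt "0 0 0" --pt "0 0 0" --spin '[0, 0, 0, 0, 0, 0, 0, 0, 0]'

```text
time: 2.3
tool_pos: [0.436, 0.0857, 0.2103]
tool_rot: [3.141, -0.0, 1.484]
contact_force: [0.3, -0.1, -0.8]
opening: 0.0922
grip_force: 0.0
```

Emit:
arm_command --pt "0 0 0" --pt "0 0 0" --pt "0 0 0" --pt "0 0 0" --pt "0 0 0" --pt "0 0 0" --pt "0 0 0" --pt "0 0 0" --pt "0 0 0" --pt "0 0 0" --spin '[0, 0, 0, 0, 0, 0, 0, 0, 0, 0]' --jaw -1 --squeeze 15

```text
time: 3.3
tool_pos: [0.4359, 0.0851, 0.2099]
tool_rot: [3.141, 0.0, 1.483]
contact_force: [-1.2, -0.9, 5.4]
opening: 0.0574
grip_force: 15.0
```

Emit:
arm_command --pt "0 0 5" --pt "0 0 10" --pt "0 0 20" --pt "0 0 25" --pt "0 0 30" --pt "0 0 20" --pt "0 0 10" --pt "0 0 0" --pt "0 0 0" --pt "0 0 0" --spin '[0, 0, 0, 0, 0, 0, 0, 0, 0, 0]'

```text
time: 4.3
tool_pos: [0.4356, 0.0851, 0.3287]
tool_rot: [-3.139, 0.0, 1.483]
contact_force: [-0.5, 0.3, -2.0]
opening: 0.0575
grip_force: 15.0
```

```bash
python3 - <<'E'
from m import *
o=observe(); print(o["time"],o["tool_pos"],o["contact_force"],o["torque"],o["opening"])
c=grab("side"); X=cloud(c).reshape(-1,3); p=o["tool_pos"]
m=(np.hypot(X[:,0]-p[0],X[:,1]-p[1])<.05)&(X[:,2]>.05)&(X[:,2]<.3)
hsv=cv2.cvtColor(c["img"],cv2.COLOR_RGB2HSV).reshape(-1,3)
w=m&(hsv[:,2]>150)&(hsv[:,1]<50); Y=X[w]
print(len(Y),np.percentile(Y,[1,50,99],axis=0))
cv2.imwrite("pics/s1.png",cv2.resize(c["img"][60:260,180:420,::-1],(720,600),interpolation=2))
E
```

```text
4.3 [0.43556589 0.08512978 0.32866105] [-0.46404239  0.30763182 -2.04495615] [-0.0769165   0.07502988 -0.0020296 ] 0.0574879791985523
1327 [[0.38901208 0.05322197 0.12439306]
 [0.42978291 0.0651223  0.189509  ]
 [0.47617888 0.09344742 0.2982346 ]]
```

View pics/s1.png

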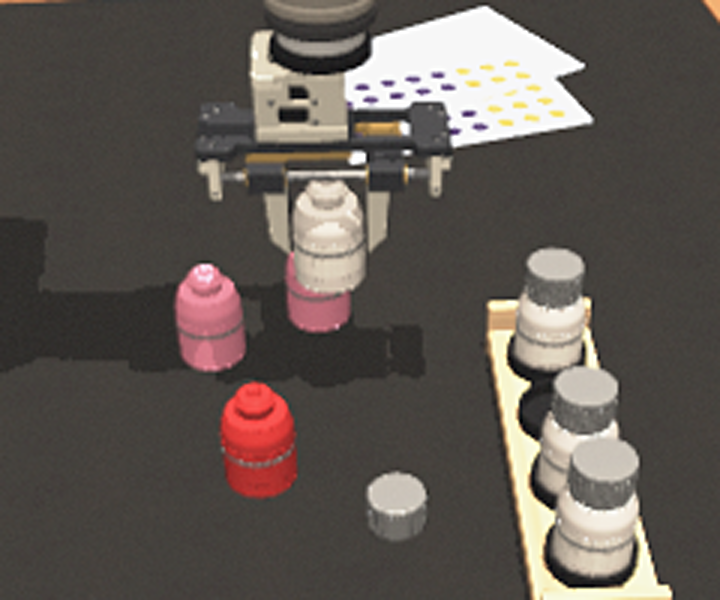

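The bottle is held upright, and the gripper's wide side lies across the row. The empty cup shows at about (540,410) in the crop.

Emit:
arm_command --pt "0 0 15" --pt "0 0 15" --pt "10 -6 0" --pt "20 -12.5 0" --pt "25 -15.5 0" --pt "30 -18.5 0" --pt "30 -18.5 0" --pt "25 -15.5 0" --pt "20 -12.5 0" --pt "10 -6 0" --pt "5.4 -3 0" --pt "0 0 0" --pt "0 0 0" --pt "0 0 0" --spin '[0, 0, 0, 0, 0, 0, 0, 0, 0, 0, 0, 0, 0, 0]'

```text
time: 5.75
tool_pos: [0.6109, -0.0224, 0.3596]
tool_rot: [-3.141, -0.0, 1.484]
contact_force: [0.2, -0.2, -1.3]
opening: 0.0576
grip_force: 15.0
```

```bash
python3 - <<'E'
from m import *
o=observe(); print(o["time"],o["tool_pos"],o["tool_rot"],o["contact_force"])
for n in("top","side"):
    c=grab(n); X=cloud(c).reshape(-1,3)
    hsv=cv2.cvtColor(c["img"],cv2.COLOR_RGB2HSV).reshape(-1,3)
    m=(np.hypot(X[:,0]-.611,X[:,1]+.023)<.04)&(X[:,2]>.14)&(X[:,2]<.25)&(hsv[:,2]>150)&(hsv[:,1]<50)
    Y=X[m]; print(n,len(Y))
    for z in (.152,.162,.172,.182):
        s=Y[abs(Y[:,2]-z)<.005]
        if len(s)>15: print(z,len(s),circ(s[:,0],s[:,1]),"x",s[:,0].min(),s[:,0].max(),"ymin",s[:,1].min())
    cv2.imwrite(f"pics/cup_{n}.png",c["img"][...,::-1])
E
```

```text
5.75 [ 0.61088986 -0.02241984  0.35960581] [-3.14114302e+00 -1.01654843e-04  1.48360699e+00] [ 0.1660959  -0.23267498 -1.26056007]
top 0
side 945
0.152 31 [ 0.6096 -0.0216  0.0267] x 0.581862266472854 0.6253720291216196 ymin -0.04915145080572636
0.162 82 [ 0.6098 -0.0214  0.0274] x 0.5820733246248544 0.6334241879607166 ymin -0.05034714779695182
0.172 84 [ 0.6094 -0.0213  0.0278] x 0.581636539058641 0.6353282811325066 ymin -0.05096594716426217
0.182 88 [ 0.6098 -0.0181  0.0309] x 0.5746271657134678 0.6419221373424253 ymin -0.0506240368491363
```

Emit:
arm_command --pt "0 -0.5 -15" --pt "0 0 -25" --pt "0 0 -25" --pt "0 0 -15" --pt "0 0 -10" --pt "0 0 -6" --pt "0 0 -5" --pt "0 0 -5" --pt "0 0 -3" --pt "0 0 0" --pt "0 0 0" --spin '[0, 0, 0, 0, 0, 0, 0, 0, 0, 0, 0]'

```text
time: 6.95
tool_pos: [0.6114, -0.0234, 0.2511]
tool_rot: [3.141, 0.0, 1.483]
contact_force: [0.2, 0.3, -0.5]
opening: 0.0576
grip_force: 15.0
```

Emit:
arm_command --pt "0 0 -2" --pt "0 0 -2" --pt "0 0 -1" --pt "0 0 0" --pt "0 0 0" --spin '[0, 0, 0, 0, 0]'

```text
time: 7.45
tool_pos: [0.6113, -0.0234, 0.2457]
tool_rot: [3.142, 0.0, 1.483]
contact_force: [-0.6, 0.6, -1.6]
opening: 0.0575
grip_force: 15.0
```

Emit:
arm_command --pt "0 0 -1" --pt "0 0 -0.5" --pt "0 0 -0.5" --pt "0 0 0" --pt "0 0 0" --spin '[0, 0, 0, 0, 0]'

```text
time: 7.95
tool_pos: [0.6113, -0.0233, 0.244]
tool_rot: [3.141, 0.0, 1.483]
contact_force: [-1.6, -0.6, 1.2]
opening: 0.0577
grip_force: 15.0
```

Emit:
arm_command --pt "0 0 -0.5" --pt "0 0 0" --pt "0 0 0" --spin '[0, 0, 0]'

```text
time: 8.25
tool_pos: [0.6113, -0.0233, 0.2439]
tool_rot: [3.141, 0.0, 1.483]
contact_force: [-2.3, 1.3, 5.7]
opening: 0.0576
grip_force: 15.0
```

Contact came at the height of the cup floor. I'll release and rise.

Emit:
arm_command --pt "0 0 0.5" --pt "0 0 0" --pt "0 0 0" --pt "0 0 0" --pt "0 0 0" --pt "0 0 0" --spin '[0, 0, 0, 0, 0, 0]' --jaw 1

```text
time: 8.85
tool_pos: [0.6113, -0.0234, 0.2437]
tool_rot: [3.142, -0.0, 1.483]
contact_force: [-0.2, 0.0, -0.0]
opening: 0.0914
grip_force: 0.0
```

Emit:
arm_command --pt "0 0 10" --pt "0 0 20" --pt "0 0 30" --pt "0 0 30" --pt "0 0 30" --pt "0 0 20" --pt "-30 -13 0" --pt "-45 -20 0" --pt "-45 -20 0" --pt "-26 -11 0" --pt "0 0 0" --pt "0 0 0" --spin '[0, 0, 0, 0, 0, 0, 0, 0, 0, 0, 0, 0]'

```text
time: 10.05
tool_pos: [0.4653, -0.0876, 0.3849]
tool_rot: [3.139, 0.0, 1.482]
contact_force: [0.9, 0.1, 0.0]
opening: 0.0919
grip_force: 0.0
```

```bash
python3 - <<'E'
from m import *
o=observe(); print(o["time"],o["tool_pos"],o["contact_force"])
C={n:grab(n) for n in("top","side")}
for n,c in C.items():
    P=cloud(c); X=P.reshape(-1,3); hsv=cv2.cvtColor(c["img"],cv2.COLOR_RGB2HSV).reshape(-1,3)
    d=np.hypot(X[:,0]-.611,X[:,1]+.023)
    Y=X[(d<.03)&(X[:,2]>.06)&(X[:,2]<.15)]; print(n,len(Y),Y[:,2].max())
    T=Y[Y[:,2]>.119]; print("spout",len(T),T.mean(0))
    s=Y[(Y[:,2]>.065)&(Y[:,2]<.088)]; print("body",circ(s[:,0],s[:,1]))
    d=np.hypot(X[:,0]-.4655,X[:,1]+.087)
    Y=X[(d<.035)&(X[:,2]>.005)&(X[:,2]<.05)]; 
    if len(Y): T=Y[Y[:,2]>.026]; print("cap",len(Y),T.mean(0),np.median(T[:,2]),(T.min(0)+T.max(0))/2)
c=C["side"]; cv2.imwrite("pics/s2.png",cv2.resize(c["img"][60:260,240:480,::-1],(720,600),interpolation=2))
E
```

```text
10.05 [ 0.46534222 -0.08755826  0.38488364] [0.91771017 0.10239896 0.03726751]
top 8 0.1055769195799765
spout 0 [nan nan nan]
body [0. 0. 0.]
side 379 0.13018044038563514
spout 81 [ 0.6096769  -0.02474858  0.12317194]
body [ 0.6003 -0.0263  0.0179]
cap 365 [ 0.46478709 -0.08850769  0.03097741] 0.03124446986091245 [ 0.46459226 -0.08623893  0.03048446]<stdin>:8: RuntimeWarning: Mean of empty slice.
  ret = um.true_divide(
```

View pics/s2.png

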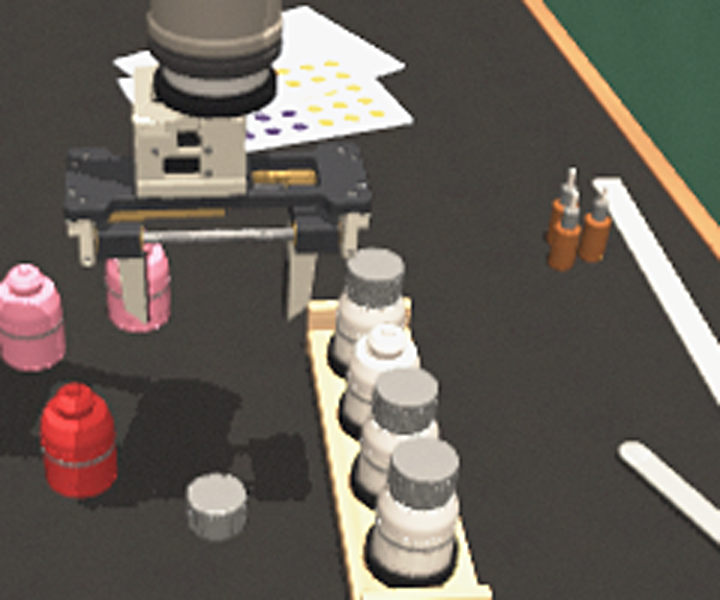

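The bottle stands in the row, with its spout near (388,335) in the crop, and the cap is at (216,505). I'll turn 45° so the gripper body clears the red bottle, then grip the cap.

Emit:
arm_command --pt "0 0.5 -25" --pt "0 0 -25" --pt "0 0 -25" --pt "0 0 -25" --pt "0 0 -10" --pt "0 0 -10" --pt "0 0 -20" --pt "0 0 -20" --pt "0 0 -20" --pt "0 0 -10" --pt "0 0 -7" --pt "0 0 -5" --pt "0 0 0" --pt "0 0 0" --spin '[7.5, 7.5, 7.5, 7.5, 7.5, 7.5, 0, 0, 0, 0, 0, 0, 0, 0]'

```text
time: 11.55
tool_pos: [0.4656, -0.0869, 0.1822]
tool_rot: [3.141, 0.001, 2.269]
contact_force: [0.7, -0.7, 0.4]
opening: 0.0916
grip_force: 0.0
```

Emit:
arm_command --pt "0 0 0" --pt "0 0 0" --pt "0 0 0" --pt "0 0 0" --pt "0 0 0" --pt "0 0 0" --pt "0 0 0" --pt "0 0 0" --pt "0 0 0" --pt "0 0 0" --spin '[0, 0, 0, 0, 0, 0, 0, 0, 0, 0]' --jaw -1 --squeeze 40

```text
time: 12.55
tool_pos: [0.4653, -0.0869, 0.1818]
tool_rot: [3.141, 0.0, 2.268]
contact_force: [0.2, 0.1, 1.5]
opening: 0.0466
grip_force: 40.0
```

Emit:
arm_command --pt "0 0 10" --pt "0 0 25" --pt "0 0 35" --pt "0 0 35" --pt "0 0 30" --pt "0 0 15" --pt "15 6.5 0" --pt "25 11 0" --pt "30 13 0" --pt "30 13 0" --pt "25 11 0" --pt "15 6.5 0" --pt "6 2.5 0" --pt "0 0 0" --pt "0 0 0" --pt "0 0 0" --spin '[0, 0, 0, 0, 0, 0, -7.5, -7.5, -7.5, -7.5, -7.5, -7.5, 0, 0, 0, 0]'

```text
time: 14.15
tool_pos: [0.6106, -0.0238, 0.332]
tool_rot: [-3.141, 0.0, 1.484]
contact_force: [-0.5, -0.9, -1.1]
opening: 0.0464
grip_force: 40.0
```

```bash
python3 - <<'E'
from m import *
o=observe(); print(o["time"],o["tool_pos"],o["tool_rot"],o["contact_force"],o["opening"])
c=grab("side"); X=cloud(c).reshape(-1,3)
d=np.hypot(X[:,0]-.611,X[:,1]+.023)
for z0,z1 in((.06,.085),(.105,.113),(.113,.122),(.122,.13),(.15,.158),(.158,.166),(.166,.174),(.174,.182)):
    Y=X[(d<.033)&(X[:,2]>=z0)&(X[:,2]<z1)]; print(z0,len(Y),(Y.mean(0),"xmid",(Y[:,0].min()+Y[:,0].max())/2,"ymin",Y[:,1].min()) if len(Y) else "")
cv2.imwrite("pics/s3.png",cv2.resize(c["img"][90:240,290:450,::-1],(640,600),interpolation=2))
E
```

```text
14.15 [ 0.61061279 -0.02377503  0.33198774] [-3.14125596e+00  1.11258337e-04  1.48402226e+00] [-0.54192556 -0.9337077  -1.07102381] 0.046400319394935705
0.06 67 (array([ 0.58751689, -0.03524856,  0.0723513 ]), 'xmid', np.float64(0.5881748386527668), 'ymin', np.float64(-0.046917048707851516))
0.105 93 (array([ 0.60799168, -0.02819389,  0.10678971]), 'xmid', np.float64(0.6098872871848077), 'ymin', np.float64(-0.042993396633263736))
0.113 47 (array([ 0.60745183, -0.02925133,  0.11901851]), 'xmid', np.float64(0.6105205990755782), 'ymin', np.float64(-0.039276451758960884))
0.122 52 (array([ 0.60971542, -0.02377349,  0.12399927]), 'xmid', np.float64(0.6098230525756508), 'ymin', np.float64(-0.0333533545637118))
0.15 49 (array([ 0.60708664, -0.0406995 ,  0.15544558]), 'xmid', np.float64(0.6089146163858383), 'ymin', np.float64(-0.04831605875008782))
0.158 66 (array([ 0.60709266, -0.04009933,  0.16203183]), 'xmid', np.float64(0.6102644185579335), 'ymin', np.float64(-0.04861279650876271))
0.166 82 (array([ 0.60846307, -0.04051889,  0.16991601]), 'xmid', np.float64(0.6101268397831923), 'ymin', np.float64(-0.048919517972279336))
0.174 181 (array([ 0.6091755 , -0.03059114,  0.17964942]), 'xmid', np.float64(0.610669365436765), 'ymin', np.float64(-0.04780743464442794))
```

View pics/s3.png

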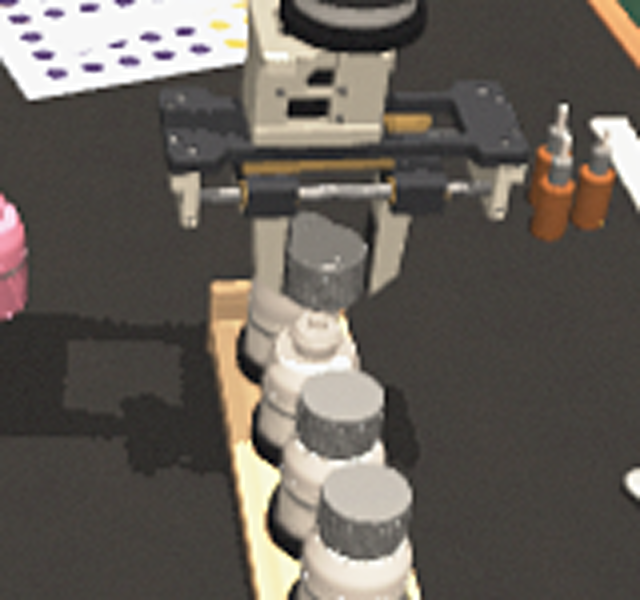

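The cap is at (325,260) in the crop, directly over the open neck at (317,335), and is level. Lowering to just above the taper.

Emit:
arm_command --pt "0 0.7 -10" --pt "0 0 -10" --pt "0 0 -8" --pt "0 0 -5" --pt "0 0 -2" --pt "0 0 0" --pt "0 0 0" --spin '[0, 0, 0, 0, 0, 0, 0]'

```text
time: 14.9
tool_pos: [0.6114, -0.0227, 0.297]
tool_rot: [3.141, 0.0, 1.483]
contact_force: [-0.2, 0.3, -0.2]
opening: 0.047
grip_force: 40.0
```

Emit:
arm_command --pt "0 0 -1" --pt "0 0 -1" --pt "0 0 -1" --pt "0 0 0" --pt "0 0 0" --spin '[0, 0, 0, 0, 0]'

```text
time: 15.4
tool_pos: [0.6113, -0.0225, 0.294]
tool_rot: [3.141, -0.0, 1.483]
contact_force: [0.1, 2.2, 3.3]
opening: 0.047
grip_force: 40.0
```

Emit:
arm_command --pt "0 0 -1" --pt "0 0 -1" --pt "0 0 0" --spin '[0, 0, 0]'

```text
time: 15.7
tool_pos: [0.6114, -0.0223, 0.2929]
tool_rot: [3.14, -0.0, 1.483]
contact_force: [-0.6, 2.2, 9.4]
opening: 0.0468
grip_force: 40.0
```

Emit:
arm_command --pt "0 0.4 -1" --pt "0 0 0" --pt "0 0 0" --spin '[0, 0, 0]'

```text
time: 16.0
tool_pos: [0.6115, -0.022, 0.2925]
tool_rot: [3.139, -0.0, 1.483]
contact_force: [-1.7, 3.7, 12.2]
opening: 0.0469
grip_force: 40.0
```

Emit:
arm_command --pt "0 0 -1" --pt "0 0 0" --pt "0 0 0" --spin '[0, 0, 0]'

```text
time: 16.3
tool_pos: [0.6115, -0.022, 0.2907]
tool_rot: [3.14, -0.0, 1.483]
contact_force: [0.3, 1.1, 3.4]
opening: 0.0469
grip_force: 40.0
```

Emit:
arm_command --pt "0 0 -1" --pt "0 0 0" --pt "0 0 0" --spin '[0, 0, 0]'

```text
time: 16.6
tool_pos: [0.611, -0.0224, 0.2878]
tool_rot: [-3.14, 0.0, 1.483]
contact_force: [0.6, -0.1, -1.9]
opening: 0.0469
grip_force: 40.0
```

The push rose to about 12 N and then dropped to nearly nothing: the click. I'll go on to the shoulder.

Emit:
arm_command --pt "0 0 -1" --pt "0 0 0" --pt "0 0 0" --spin '[0, 0, 0]'

```text
time: 16.9
tool_pos: [0.6113, -0.0223, 0.2875]
tool_rot: [-3.141, 0.0, 1.483]
contact_force: [-0.4, -0.4, -1.4]
opening: 0.0466
grip_force: 40.0
```

Emit:
arm_command --pt "0 0 -1" --pt "0 0 0" --pt "0 0 0" --spin '[0, 0, 0]'

```text
time: 17.2
tool_pos: [0.6113, -0.0222, 0.2867]
tool_rot: [3.142, -0.0, 1.483]
contact_force: [-0.6, -0.8, -1.9]
opening: 0.0467
grip_force: 40.0
```

Emit:
arm_command --pt "0 0 -1" --pt "0 0 0" --pt "0 0 0" --spin '[0, 0, 0]'

```text
time: 17.5
tool_pos: [0.6115, -0.0222, 0.286]
tool_rot: [3.141, -0.0, 1.483]
contact_force: [0.5, 0.5, 0.2]
opening: 0.0466
grip_force: 40.0
```

Emit:
arm_command --pt "0 0 -1" --pt "0 0 0" --pt "0 0 0" --spin '[0, 0, 0]'

```text
time: 17.8
tool_pos: [0.6116, -0.0221, 0.2858]
tool_rot: [3.139, -0.0, 1.483]
contact_force: [1.0, 1.3, 5.3]
opening: 0.0465
grip_force: 40.0
```

Emit:
arm_command --pt "0 0 -1" --pt "0 0 0" --pt "0 0 0" --spin '[0, 0, 0]'

```text
time: 18.1
tool_pos: [0.6116, -0.022, 0.2857]
tool_rot: [3.139, -0.0, 1.483]
contact_force: [-1.6, 1.4, 10.4]
opening: 0.0466
grip_force: 40.0
```

The rim has landed at the predicted height (TCP 0.286). Building up a firm push now.

Emit:
arm_command --pt "0 0 -1" --pt "0 0 -1" --pt "0 0 -0.5" --pt "0 0 0" --pt "0 0 0" --pt "0 0 0" --spin '[0, 0, 0, 0, 0, 0]' --squeeze 55

```text
time: 18.7
tool_pos: [0.6114, -0.0219, 0.2856]
tool_rot: [3.137, 0.0, 1.483]
contact_force: [-8.4, 2.8, 25.2]
opening: 0.0466
grip_force: 55.0
```

```bash
python3 - <<'E'
from m import *
o=observe(); print(o["time"],o["tool_pos"],o["contact_force"],o["torque"])
c=grab("side"); X=cloud(c).reshape(-1,3)
for n,x,y in(("new",.611,-.0232),("f1",.6178,.0547),("f2",.6044,-.1006),("f3",.5975,-.1775)):
    d=np.hypot(X[:,0]-x,X[:,1]-y); Y=X[(d<.022)&(X[:,2]>.125)&(X[:,2]<.142)]; print(n,len(Y),np.median(Y[Y[:,2]>.131],axis=0))
o=observe(); print(o["time"],o["tool_pos"],o["contact_force"])
cv2.imwrite("pics/s4.png",cv2.resize(c["img"][90:240,290:450,::-1],(640,600),interpolation=2))
E
```

```text
18.7 [ 0.61139457 -0.0219352   0.28560422] [-8.39961899  2.79460915 25.24398345] [ 0.43196146  1.48627674 -0.00906731]
new 197 [ 0.61050225 -0.02502562  0.13560896]
f1 37 [0.62135855 0.04075641 0.13544803]
f2 228 [ 0.60446225 -0.10241478  0.13544482]
f3 264 [ 0.59729789 -0.17939258  0.1355935 ]
18.75 [ 0.61139925 -0.0219609   0.28559745] [-7.07673648  2.92944305 24.46984734]
```

View pics/s4.png

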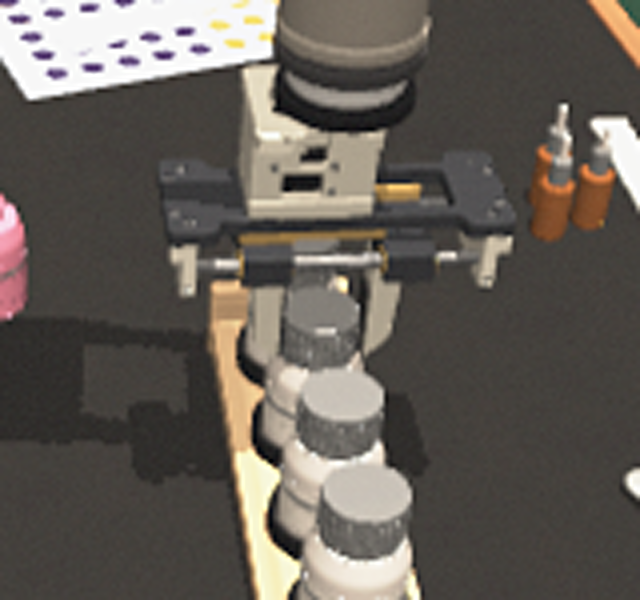

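The new cap, at (320,325) in the crop, sits at the same height as its neighbours (135.6 mm against 135.5). The push holds steady at about 25 N, so I'm handing in.

```bash
python3 -c "
from cell import *
print(hand_in())"
```

```text
the job is handed in; nothing more can be done
None
```

The bottle stands in the empty cup with its cap clicked fully home (top level with its neighbours), and I handed in at 18.75 s while still pressing down with about 25 N; no verdict was returned.

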